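# Set the flip tags of the jar bins

## Task

Each stock bin on the white board has a flip tag standing in front of it. With your fingertips, push over the hinged leaves of the tags that are wrong, so that the tags of the full bins show green and the tags of all the other bins show red. Do not pick up or shove the tag stands, and leave everything else where it stands.

Things in the scene. Friction and masses are not known exactly. Their poses are not given: they have to be found in the camera images.
- tag_1: Loose flip-tag stand, 0.6 kg: foot 90 (x) x 60 (y) x 8 mm with a V of two leaf rests 56 mm wide, leaning 35 deg out to -x and +x, ending 33 mm out and 62 mm above the origin. Origin: centre of its underside, on the board. x points to its own bin, the one straight ahead, its origin 170 mm away (next bins 197 mm); y runs along the row, stands 100 mm apart.
- leaf_1 (a joint): Leaf hinged in the V of tag_1, on a line along y 22 mm above the stand's origin; 50 x 48 mm plus a white finger tab 26 wide, 32 long (80 mm in all), 3 thick, 25 g. +0.61 rad: on the far (bin side) rest, tag shows GREEN. -0.61: on the near (robot side) rest, shows RED. 0: upright. Swings freely: pushed 0.2 past upright it falls over by its own weight and stays.
- edge_1 (a point): Middle of the free edge of the white tab of leaf_1, moving with it: 46 mm to one side of the hinge line and 100 mm above the table when lying on a rest, 114 mm above the table when upright. A fingertip can push the tab here, just below its edge and above the rests (74 mm above the table).
- tag_2: Loose flip-tag stand, 0.6 kg: foot 90 (x) x 60 (y) x 8 mm with a V of two leaf rests 56 mm wide, leaning 35 deg out to -x and +x, ending 33 mm out and 62 mm above the origin. Origin: centre of its underside, on the board. x points to its own bin, the one straight ahead, its origin 170 mm away (next bins 197 mm); y runs along the row, stands 100 mm apart.
- leaf_2 (a joint): Leaf hinged in the V of tag_2, on a line along y 22 mm above the stand's origin; 50 x 48 mm plus a white finger tab 26 wide, 32 long (80 mm in all), 3 thick, 25 g. +0.61 rad: on the far (bin side) rest, tag shows GREEN. -0.61: on the near (robot side) rest, shows RED. 0: upright. Swings freely: pushed 0.2 past upright it falls over by its own weight and stays.
- edge_2 (a point): Middle of the free edge of the white tab of leaf_2, moving with it: 46 mm to one side of the hinge line and 100 mm above the table when lying on a rest, 114 mm above the table when upright. A fingertip can push the tab here, just below its edge and above the rests (74 mm above the table).
- tag_3: Loose flip-tag stand, 0.6 kg: foot 90 (x) x 60 (y) x 8 mm with a V of two leaf rests 56 mm wide, leaning 35 deg out to -x and +x, ending 33 mm out and 62 mm above the origin. Origin: centre of its underside, on the board. x points to its own bin, the one straight ahead, its origin 170 mm away (next bins 197 mm); y runs along the row, stands 100 mm apart.
- leaf_3 (a joint): Leaf hinged in the V of tag_3, on a line along y 22 mm above the stand's origin; 50 x 48 mm plus a white finger tab 26 wide, 32 long (80 mm in all), 3 thick, 25 g. +0.61 rad: on the far (bin side) rest, tag shows GREEN. -0.61: on the near (robot side) rest, shows RED. 0: upright. Swings freely: pushed 0.2 past upright it falls over by its own weight and stays.
- edge_3 (a point): Middle of the free edge of the white tab of leaf_3, moving with it: 46 mm to one side of the hinge line and 100 mm above the table when lying on a rest, 114 mm above the table when upright. A fingertip can push the tab here, just below its edge and above the rests (74 mm above the table).
- tag_4: Loose flip-tag stand, 0.6 kg: foot 90 (x) x 60 (y) x 8 mm with a V of two leaf rests 56 mm wide, leaning 35 deg out to -x and +x, ending 33 mm out and 62 mm above the origin. Origin: centre of its underside, on the board. x points to its own bin, the one straight ahead, its origin 170 mm away (next bins 197 mm); y runs along the row, stands 100 mm apart.
- leaf_4 (a joint): Leaf hinged in the V of tag_4, on a line along y 22 mm above the stand's origin; 50 x 48 mm plus a white finger tab 26 wide, 32 long (80 mm in all), 3 thick, 25 g. +0.61 rad: on the far (bin side) rest, tag shows GREEN. -0.61: on the near (robot side) rest, shows RED. 0: upright. Swings freely: pushed 0.2 past upright it falls over by its own weight and stays.
- edge_4 (a point): Middle of the free edge of the white tab of leaf_4, moving with it: 46 mm to one side of the hinge line and 100 mm above the table when lying on a rest, 114 mm above the table when upright. A fingertip can push the tab here, just below its edge and above the rests (74 mm above the table).
- bin_1: Grey open stock bin, fixed, 130 (x) x 88 (y) x 60 mm high, with room for 3 x 2 jars. FULL: all six places hold a specimen jar with a blue cap. Origin: centre of its underside, on the 12 mm board; rim and jars end 72 mm above the table. Which bin stands where along the row varies. Its flip tag stands before it, on its -x side.
- bin_2: Grey open stock bin, fixed, 130 (x) x 88 (y) x 60 mm high, with room for 3 x 2 jars. FULL: all six places hold a specimen jar with a yellow cap. Origin: centre of its underside, on the 12 mm board; rim and jars end 72 mm above the table. Which bin stands where along the row varies. Its flip tag stands before it, on its -x side.
- bin_3: Grey open stock bin, fixed, 130 (x) x 88 (y) x 60 mm high, with room for 3 x 2 jars. NOT full: three jars with blue caps left, three places empty. Origin: centre of its underside, on the 12 mm board; rim and jars end 72 mm above the table. Which bin stands where along the row varies. Its flip tag stands before it, on its -x side.
- bin_4: Grey open stock bin, fixed, 130 (x) x 88 (y) x 60 mm high, with room for 3 x 2 jars. NOT full: one jar with a yellow cap left, five places empty. Origin: centre of its underside, on the 12 mm board; rim and jars end 72 mm above the table. Which bin stands where along the row varies. Its flip tag stands before it, on its -x side.
- board: White fixed stock board, 300 (x) x 520 (y) x 12 mm; origin: centre of its underside on the table. The four tags stand in a row along its y at x = -95 mm, the four bins in a row behind them at x = +75 mm.
- loose_jar: Loose specimen jar with a white cap, diameter 36, height 56 mm, standing on the board beside the row of tags; origin at its underside. A bystander, to be left alone.
- marker: White and blue marker pen, 117 mm long, 14 mm thick, lying on the board between tags and bins; origin under its middle. A bystander, to be left alone.
- magnifier: Black hand magnifier, lens 90 mm across and 12 mm high, handle along its -x; origin under the lens. A bystander, to be left alone.
- dropper: Amber dropper bottle, diameter 32, height 75 mm, standing; origin at its underside. A bystander, to be left alone.
- petri: Closed clear petri dish, diameter 94, height 16 mm; origin at its underside. A bystander, to be left alone.
- slide_box: Blue slide box 87 x 100 x 34 mm; origin at its underside. A bystander, to be left alone.
- counter: Steel tally counter, 34 x 48 x 58 mm high; origin at its underside. A bystander, to be left alone.
Things that resemble listed ones, but are neither listed nor needed, are in the scene too. What is shaped like the tag_1 but pink is not meant. Leave any pink look-alike of the tag_2 alone.

How it is judged:
At the end, for the whole second after the job is handed in: The leaf of the tag before each of the two full bins lies on its far rest (joint above +0.5, green showing), the leaves before the other two bins lie on their near rests (joint below -0.5, red showing); all tag stands are upright (within 0.1 rad) and within 25 mm of where they stood ((y of tag_1 in the frame of bin_1 above 0.05 m or y of tag_1 in the frame of bin_1 below -0.05 m or value of joint leaf_1 above 0.5 rad) and (y of tag_1 in the frame of bin_2 above 0.05 m or y of tag_1 in the frame of bin_2 below -0.05 m or value of joint leaf_1 above 0.5 rad) and (y of tag_1 in the frame of bin_3 above 0.05 m or y of tag_1 in the frame of bin_3 below -0.05 m or value of joint leaf_1 below -0.5 rad) and (y of tag_1 in the frame of bin_4 above 0.05 m or y of tag_1 in the frame of bin_4 below -0.05 m or value of joint leaf_1 below -0.5 rad) and (y of tag_2 in the frame of bin_1 above 0.05 m or y of tag_2 in the frame of bin_1 below -0.05 m or value of joint leaf_2 above 0.5 rad) and (y of tag_2 in the frame of bin_2 above 0.05 m or y of tag_2 in the frame of bin_2 below -0.05 m or value of joint leaf_2 above 0.5 rad) and (y of tag_2 in the frame of bin_3 above 0.05 m or y of tag_2 in the frame of bin_3 below -0.05 m or value of joint leaf_2 below -0.5 rad) and (y of tag_2 in the frame of bin_4 above 0.05 m or y of tag_2 in the frame of bin_4 below -0.05 m or value of joint leaf_2 below -0.5 rad) and (y of tag_3 in the frame of bin_1 above 0.05 m or y of tag_3 in the frame of bin_1 below -0.05 m or value of joint leaf_3 above 0.5 rad) and (y of tag_3 in the frame of bin_2 above 0.05 m or y of tag_3 in the frame of bin_2 below -0.05 m or value of joint leaf_3 above 0.5 rad) and (y of tag_3 in the frame of bin_3 above 0.05 m or y of tag_3 in the frame of bin_3 below -0.05 m or value of joint leaf_3 below -0.5 rad) and (y of tag_3 in the frame of bin_4 above 0.05 m or y of tag_3 in the frame of bin_4 below -0.05 m or value of joint leaf_3 below -0.5 rad) and (y of tag_4 in the frame of bin_1 above 0.05 m or y of tag_4 in the frame of bin_1 below -0.05 m or value of joint leaf_4 above 0.5 rad) and (y of tag_4 in the frame of bin_2 above 0.05 m or y of tag_4 in the frame of bin_2 below -0.05 m or value of joint leaf_4 above 0.5 rad) and (y of tag_4 in the frame of bin_3 above 0.05 m or y of tag_4 in the frame of bin_3 below -0.05 m or value of joint leaf_4 below -0.5 rad) and (y of tag_4 in the frame of bin_4 above 0.05 m or y of tag_4 in the frame of bin_4 below -0.05 m or value of joint leaf_4 below -0.5 rad) and distance of each of tag_1, tag_2, tag_3, tag_4 from where it was at the start of the episode below 0.025 m and angle between each of tag_1, tag_2, tag_3, tag_4's own z axis and vertical below 0.1 rad); the robot touches nothing.
It fails at once if a flip-tag stand is lifted off the board (height (world z) of any of tag_1, tag_2, tag_3, tag_4 above 0.027 m).
It fails at once if a flip-tag stand is shoved or carried more than 25 mm (distance of any of tag_1, tag_2, tag_3, tag_4 from where it was at the start of the episode above 0.025 m).
It fails at once if a bystander is moved more than 20 mm or lifted (distance of any of loose_jar, marker, magnifier, dropper, petri, slide_box, counter from where it was at the start of the episode above 0.02 m).
It also fails if it takes over 35 s, if anything falls off the work surface, if the arm or the gripper's body presses on something with over 40 N, if the wrist force passes 120 N, or if a joint passes its speed limit or range.

## Robot

A 6-joint arm with a two-finger parallel gripper is mounted at the origin on the work surface. World frame = base frame: x ahead of the robot, y to its left, z up, the work surface at z = 0. Lengths are in m, angles in rad, forces in N, time in s.
With the tool pointing down it reaches from about 0.375 to 0.975 m from the base axis. Payload 3.8 kg.
Tool frame: the origin (TCP) lies at the very end of the fingers, on their centre line; the grasp point (between the pads) lies 19 mm behind it; z points along the fingers, y is the direction in which the jaws open and shut (so a half turn about z gives the same grasp; the last joint's range is limited). The gripper opens to 85 mm and grips with 20 to 120 N. Pads are 22 mm wide; open, the fingers measure 114 mm over their backs; the gripper's body (76 mm by 85 mm) begins 54 mm behind the grasp point. The pads swing forward as they close: fully open they stand 13 mm farther back than shut.
Start: joints at [-1.289, 0.264, 1.604, -0, 1.274, -0.037], TCP at [0.212, -0.641, 0.231] pointing down, gripper open.
Joint ranges: [-2.63, 2.63], [-0.94, 2.18], [0.31, 2.57], [-1.31, 4.45], [0, 2.66], [-2.55, 2.55]. Speed limits (rad/s): [2.57, 2.57, 3.14, 3.14, 3.14, 3.14].

## Interface

Orientations are given as a rotation vector (axis times angle).
In Python, from workcell import status, read_camera, camera_info, order gives the robot as it stands.
- The arm moves only by the tool move_arm, never from a script. Its argument "deltas" is a list of rows, each a list of 3 entries, a list of its own where there are three numbers: the turn, a rotation vector about the world's x, y, z as a fraction of full scale, then the shift along the world's x, y, z as a fraction of full scale, then the closure, from -1 (fully open) to 1 (shut), so that 0 is half open. A call has 1 to 20 rows; each row is the pose to reach, as a shift and turn from the pose commanded when the call began; what a row does not reach only later rows make up. Full scale, the value 1, is 0.1 m for a shift and pi/2 rad for a turn. A row lasts 1/8 s, in which the tool goes at most 62.5 mm and 10.7 degrees, less where a joint would pass 70% of its speed; a pose out of reach is approached as far as the arm can. A call with a number of a shift or a turn outside -1 to 1 is refused whole. A call with a gripper value outside its range is refused whole. The fingers move at their own pace and stop on an object; "grip_force" is the grip in N (left out, the last holds). Time passes only in rows, so rows that repeat a pose let the fingers close. It gives the time, the measured TCP pose, the force and the opening at its end, in the units of the state.
- status.read_state(): the state, without advancing time (a new reading comes with each control period).
- read_camera(name): name is "side" or "top" or "wrist"; returns (picture, depth): 420x560x3 uint8, red, green, blue; 420x560 float32, m along the optical axis (not along the pixel's ray), 0 where there is no reading.
- camera_info(name): a dict with "K" (3x3 intrinsics, pixels), "R" (3x3) and "t" (3): a world point X has camera coordinates R X + t. Camera axes: x right, y down, z forward; pixel columns grow to the right and rows downward; lengths in m; the calibration is good to about 2 mm. A picture is of the moment at which its call begins: read the wrist's pose just before it. camera_info takes no time and is no camera call; for the wrist camera it gives the pose at the moment of the call.
- order.finish_job(): hands the job in, once; it reports no verdict.
The state is a dict: "time": time; "q": joint angles; "joint_vel": joint speeds; "joint_torque": joint torques, N m; "tool_pos": TCP position; "tcp_rot": TCP orientation; "wrist_force": force on the tool from outside, world axes, zero at the start; "torque": the same for the moment, N m; "width": opening from 0.0 (shut) to 1.0 (fully open).
Only numpy, scipy, OpenCV 4.12 (cv2) and the standard library are available. Lean on these libraries where they do the work, as an engineer would, in place of code of your own. Each camera call takes 0.05 s, during which the arm holds its last target. There are 200 camera calls.

## Working session

There is one attempt and no reset: what is moved stays moved. The work goes in short steps, Python scripts to look and compute and a tool call to move; the robot and the scene stay as the last step left them, time stands still between calls to the robot, and variables do not carry over. Pictures are saved under pics/ and viewed, about 8 in all and at most 12, crops included, and the job is handed in when it is done.

Besides the shell and the picture viewer there is one more tool, called as a command line: name --argument value ..., lists and objects as JSON in quotes. move_arm: Moves the arm, as the interface text tells. Its arguments: {"type":"object","properties":{"deltas":{"type":"array","items":{"type":"array"}},"grip_force":{"type":"number"}},"required":["deltas"]}

```bash
mkdir -p pics; python3 - <<'E'
from workcell import status, read_camera, camera_info
import cv2,numpy as np
for n in ("top","side"):
    p,d=read_camera(n); cv2.imwrite(f"pics/{n}0.png",p[:,:,::-1]); np.save(f"pics/{n}0.npy",d)
    c=camera_info(n); print(n,c["K"].round(1).tolist(),(-c["R"].T@c["t"]).round(3),c["R"].round(2).tolist())
s=status.read_state(); print(s["time"],s["tool_pos"],s["tcp_rot"],s["width"])
E
```

```text
top [[391.0, 0.0, 271.6], [0.0, 391.0, 209.0], [0.0, 0.0, 1.0]] [0.309 0.01  1.233] [[-0.04, -1.0, 0.0], [-0.98, 0.04, -0.2], [0.2, -0.01, -0.98]]
side [[513.7, 0.0, 277.2], [0.0, 513.7, 206.9], [0.0, 0.0, 1.0]] [-0.116  0.859  1.051] [[-0.78, -0.63, 0.01], [-0.43, 0.51, -0.75], [0.46, -0.59, -0.67]]
0.1 [ 0.21139453 -0.64034257  0.23005032] [-3.09972307e+00 -4.98375881e-01  3.85253086e-04] 0.999946249096542
```

View pics/top0.png

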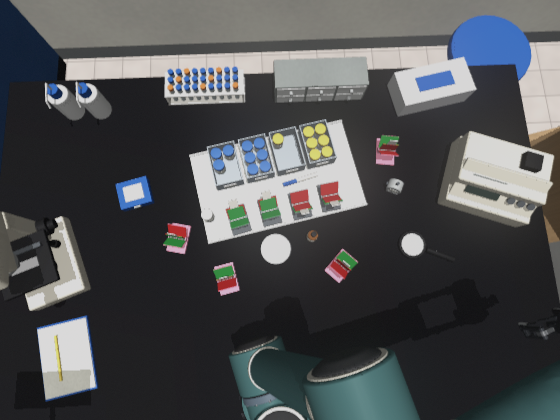

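View pics/side0.png

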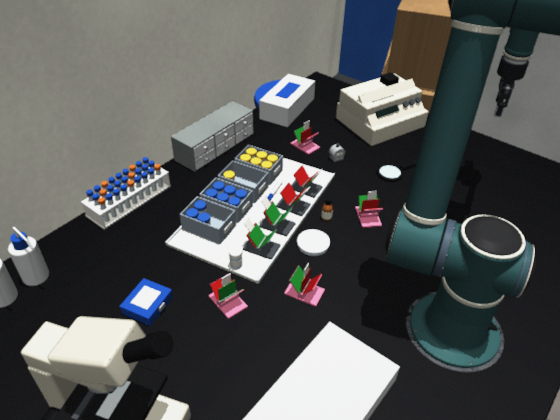

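The top view shows the bins from left to right at (225,165) three blue, (256,157) six blue, (287,150) one yellow and (318,142) six yellow. The tags before them are at (237,216) green, (269,208) green, (300,203) red and (330,195) red. The pink look-alikes are at (177,237), (226,278), (341,265) and (387,150), all off the board. So the outer two tags are wrong. I'll confirm this in a crop and measure.

```bash
cat > h.py <<'E'
import numpy as np,cv2
from workcell import camera_info
def cloud(d,n):
    c=camera_info(n); v,u=np.mgrid[:d.shape[0],:d.shape[1]]
    P=np.stack([(u-c["K"][0,2])/c["K"][0,0]*d,(v-c["K"][1,2])/c["K"][1,1]*d,d],-1)
    return (P-c["t"])@c["R"]
def pix(X,n):
    c=camera_info(n); q=c["K"]@(c["R"]@np.asarray(X,float)+c["t"]); return q[:2]/q[2]
E
python3 - <<'E'
from h import *
im=cv2.imread("pics/top0.png"); d=np.load("pics/top0.npy"); W=cloud(d,"top")
# board pose
m=((im.min(2)>150)&(abs(W[...,2]-.012)<.008)).astype(np.uint8)
n,l,s,c=cv2.connectedComponentsWithStats(cv2.morphologyEx(m,cv2.MORPH_CLOSE,np.ones((5,5))))
for i in range(1,n):
    if s[i,4]>1500:
        r=cv2.minAreaRect((W[l==i][:,:2]*1000).astype(np.float32)); print("board",r,cv2.boxPoints(r).round().tolist())
# coloured leaf parts
hsv=cv2.cvtColor(im,cv2.COLOR_BGR2HSV)
for nm,mm in (("green",(hsv[...,0]>45)&(hsv[...,0]<75)),("red",(hsv[...,0]<8)|(hsv[...,0]>172))):
    mm=(mm&(hsv[...,1]>140)&(hsv[...,2]>60)).astype(np.uint8); mm[:110]=0; mm[300:]=0
    n,l,s,c=cv2.connectedComponentsWithStats(mm)
    for i in range(1,n):
        if s[i,4]>60: 
            P=W[l==i]; print(nm,c[i].round(),s[i,4],np.median(P,0).round(3),P[:,2].min().round(3),P[:,2].max().round(3))
crop=cv2.resize(im[110:245,185:370],None,fx=4.3,fy=4.3,interpolation=cv2.INTER_CUBIC); cv2.imwrite("pics/crop.png",crop)
E
```

```text
board ((567.951416015625, -43.728271484375), (486.4333190917969, 520.1026000976562), 11.46987533569336) [[278.0, 163.0], [381.0, -347.0], [858.0, -250.0], [755.0, 259.0]]
board ((193.66864013671875, 347.4117431640625), (201.325439453125, 706.975830078125), 11.069745063781738) [[27.0, 675.0], [163.0, -19.0], [360.0, 20.0], [225.0, 714.0]]
green [174. 242.] 115 [0.464 0.298 0.048] 0.028 0.062
green [347. 259.] 118 [ 0.391 -0.225  0.048] -0.001 1.233
green [223. 272.] 149 [0.368 0.148 0.043] -0.0 1.233
red [329. 188.] 170 [ 0.611 -0.185  0.054] 0.034 1.233
red [299. 196.] 164 [ 0.589 -0.091  0.053] 0.034 0.071
red [331. 198.] 69 [ 0.578 -0.189  0.06 ] 0.043 0.077
red [302. 206.] 71 [ 0.556 -0.096  0.062] 0.044 1.233
red [177. 230.] 159 [0.5   0.288 0.045] 0.001 1.233
red [339. 269.] 123 [ 0.359 -0.198  0.046] -0.0 1.233
red [226. 284.] 155 [0.332 0.141 0.045] -0.0 0.065
```

View pics/crop.png

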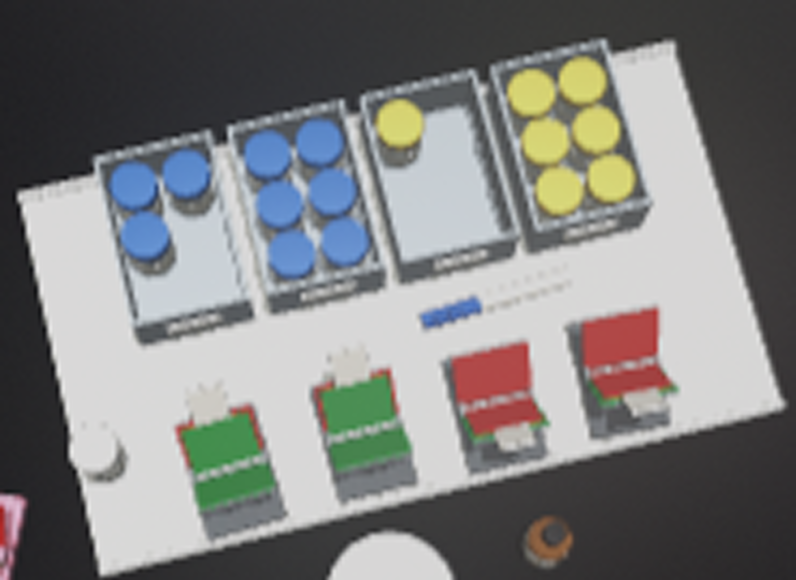

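The crop confirms it: tag_far-left (235,450 in the crop) is green before the bin with 3 jars, so it must go red. Far-right (620,370) is red before six yellow jars, so it must go green. The middle two are right. I'll refine the two tab positions next.

```bash
python3 - <<'E'
from h import *
im=cv2.imread("pics/top0.png"); d=np.load("pics/top0.npy"); W=cloud(d,"top")
Y=np.radians(11.45); X=np.array([np.cos(Y),np.sin(Y)]); Yv=np.array([-X[1],X[0]])
o=np.array([.6595,-.0252])
R=(W[...,:2]-o)
bx=R@X; by=R@Yv
m=(W[...,2]>.08)&(W[...,2]<.11)&(bx>-.17)&(bx<0)&(abs(by)<.24)&(im.min(2)>90)
for k in range(4):
    s=m&(abs(by-(-.15+.1*k))<.05); P=W[s]
    print(k,s.sum(),P.mean(0).round(3),"board",bx[s].mean().round(3),by[s].mean().round(3),"hinge pred",(o-.095*X+(-.15+.1*k)*Yv).round(3))
# dropper
for u,v in ((312,236),(206,213)): print(W[v-1:v+2,u-1:u+2].mean((0,1)).round(3))
from workcell import status
s=status.read_state(); from scipy.spatial.transform import Rotation as Q
print(Q.from_rotvec(s["tcp_rot"]).as_matrix().round(3))
E
```

```text
0 39 [ 0.556 -0.193  0.092] board -0.135 -0.144 hinge pred [ 0.596 -0.191]
1 38 [ 0.535 -0.101  0.092] board -0.137 -0.05 hinge pred [ 0.576 -0.093]
2 57 [0.593 0.012 0.091] board -0.058 0.049 hinge pred [0.556 0.005]
3 59 [0.57  0.112 0.091] board -0.06 0.152 hinge pred [0.537 0.103]
[ 0.463 -0.122  0.061]
[0.546 0.195 0.068]
[[ 0.95   0.313 -0.001]
 [ 0.313 -0.95   0.002]
 [ 0.    -0.002 -1.   ]]
```

move_arm --deltas '[[[0,0,-0.072],[0.35,0.5,0],1],[[0,0,-0.072],[0.7,1,0],1],[[0,0,-0.072],[0.7,1,0],1]]'

```text
time: 0.48
tool_pos: [0.2834, -0.5375, 0.2306]
tcp_rot: [-3.122, -0.329, -0.0]
wrist_force: [-0.3, -1.0, -0.1]
width: 0.378
```

move_arm --deltas '[[[0,0,0],[0.35,0.5,0],1],[[0,0,0],[0.7,1,0],1]]'

```text
time: 0.72
tool_pos: [0.3516, -0.4409, 0.231]
tcp_rot: [3.125, 0.319, -0.0]
wrist_force: [1.6, -0.2, 0.2]
width: -0.002
```

move_arm --deltas '[[[0,0,0],[0.35,0.5,0],1],[[0,0,0],[0.7,1,0],1]]'

```text
time: 0.98
tool_pos: [0.4221, -0.3404, 0.2312]
tcp_rot: [3.125, 0.321, -0.0]
wrist_force: [1.3, -0.0, -0.9]
width: 0.0
```

move_arm --deltas '[[[0,0,0],[0.35,0.5,0],1],[[0,0,0],[0.7,1,0],1],[[0,0,0],[0.7,1,0],1]]'

```text
time: 1.35
tool_pos: [0.4934, -0.2385, 0.2311]
tcp_rot: [-3.124, -0.331, -0.001]
wrist_force: [0.1, -0.7, 0.8]
width: 0.002
```

move_arm --deltas '[[[0,0,0],[0.16,0.34,0],1],[[0,0,0],[0.16,0.34,-0.5],1],[[0,0,0],[0.16,0.34,-1],1],[[0,0,0],[0.16,0.34,-1],1]]'

```text
time: 1.85
tool_pos: [0.5032, -0.2067, 0.1265]
tcp_rot: [-3.12, -0.32, 0.015]
wrist_force: [0.3, 1.1, 0.5]
width: 0.002
```

move_arm --deltas '[[[0,0,0],[0,0,-0.2],1],[[0,0,0],[0,0,-0.44],1],[[0,0,0],[0,0,-0.44],1]]'

```text
time: 2.22
tool_pos: [0.507, -0.208, 0.0876]
tcp_rot: [-3.125, -0.321, 0.002]
wrist_force: [0.2, -0.6, 0.2]
width: 0.003
```

```bash
python3 - <<'E'
from workcell import read_camera,status
from h import *
for n in ("side",):
    p,_=read_camera(n)
    u,v=pix([.58,-.18,.08],n).astype(int); print(u,v)
    x0,y0=max(u-90,0),max(v-70,0)
    cv2.imwrite("pics/s1.png",cv2.resize(p[y0:y0+140,x0:x0+180,::-1],None,fx=4,fy=4,interpolation=cv2.INTER_CUBIC))
print(status.read_state()["tool_pos"])
E
```

```text
308 173
[ 0.50793176 -0.20821448  0.08865625]
```

View pics/s1.png

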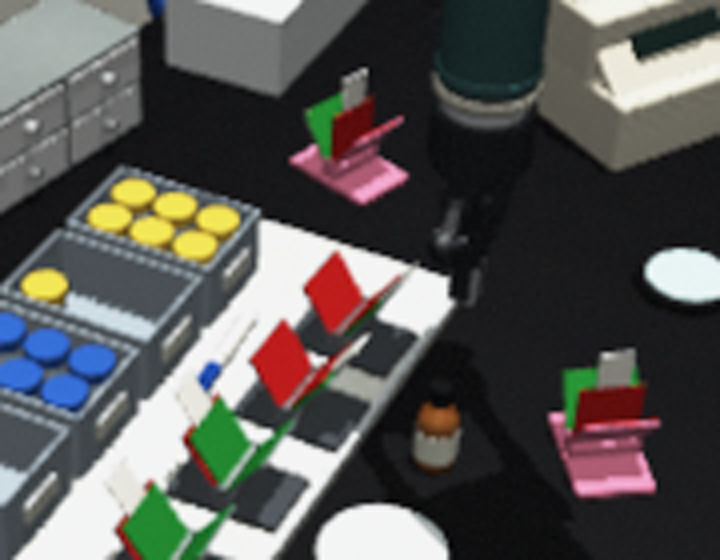

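The fingertip at crop (470,290) stands clear in front of the tab at about (410,270), so I'll push slowly along the board's x.

move_arm --deltas '[[[0,0,0],[0.13,0.03,0],1],[[0,0,0],[0.26,0.05,0],1],[[0,0,0],[0.39,0.08,0],1],[[0,0,0],[0.52,0.1,0],1],[[0,0,0],[0.64,0.13,0],1],[[0,0,0],[0.76,0.16,0],1],[[0,0,0],[0.88,0.18,0],1],[[0,0,0],[1,0.2,0],1],[[0,0,0],[1,0.2,0],1],[[0,0,0],[1,0.2,0],1]]'

```text
time: 3.52
tool_pos: [0.6072, -0.187, 0.0871]
tcp_rot: [-3.125, -0.323, 0.001]
wrist_force: [0.1, 0.0, -0.6]
width: -0.0
```

move_arm --deltas '[[[0,0,0],[0,0,0.4],1],[[0,0,0],[0,0,0.9],1],[[0,0,0],[0,0,0.9],1]]'

```text
time: 3.9
tool_pos: [0.6106, -0.1884, 0.1833]
tcp_rot: [3.121, 0.321, 0.014]
wrist_force: [0.4, -0.0, 0.6]
width: -0.001
```

move_arm --deltas '[[[0,0,0],[0,0.5,0],1],[[0,0,0],[0.02,1,0],1]]'

```text
time: 4.15
tool_pos: [0.6084, -0.0866, 0.1763]
tcp_rot: [-3.125, -0.319, 0.002]
wrist_force: [0.3, 0.2, 0.2]
width: -0.002
```

move_arm --deltas '[[[0,0,0],[0,0.5,0],1],[[0,0,0],[0.02,1,0],1]]'

```text
time: 4.4
tool_pos: [0.6103, 0.0142, 0.1761]
tcp_rot: [-3.125, -0.321, 0.003]
wrist_force: [0.3, -0.1, 0.4]
width: -0.003
```

move_arm --deltas '[[[0,0,0],[0,0.5,0],1],[[0,0,0],[0.02,1,0],1],[[0,0,0],[0.02,1,0],1],[[0,0,0],[0.02,1,0],1]]'

```text
time: 4.9
tool_pos: [0.6127, 0.1127, 0.1763]
tcp_rot: [3.124, 0.324, -0.003]
wrist_force: [-0.5, -0.9, -0.0]
width: -0.0
```

```bash
python3 - <<'E'
from workcell import read_camera,status
from h import *
p,_=read_camera("side"); cv2.imwrite("pics/s2.png",cv2.resize(p[110:280,150:350,::-1],None,fx=3.5,fy=3.5,interpolation=cv2.INTER_CUBIC))
print(status.read_state()["tool_pos"])
E
```

```text
[0.61291846 0.11207145 0.17650482]
```

View pics/s2.png

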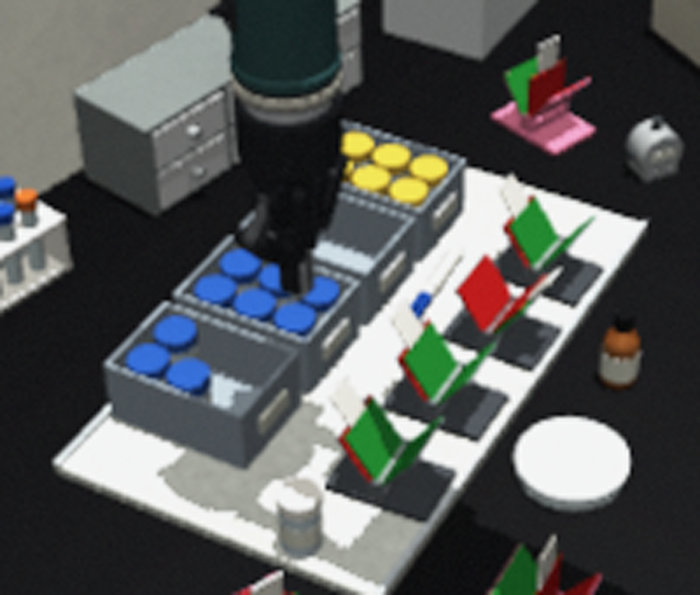

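The right-hand tag at crop (535,235) now shows green. Next I'll lower behind the left tag's tab and push it towards the robot.

move_arm --deltas '[[[0,0,0],[0.03,0.08,0],1],[[0,0,0],[0.03,0.08,-0.4],1],[[0,0,0],[0.03,0.08,-0.88],1],[[0,0,0],[0.03,0.08,-0.88],1],[[0,0,0],[0.03,0.08,-0.88],1]]'

```text
time: 5.58
tool_pos: [0.6176, 0.1207, 0.0906]
tcp_rot: [-3.125, -0.321, -0.002]
wrist_force: [0.8, -0.2, 0.3]
width: 0.002
```

move_arm --deltas '[[[0,0,0],[-0.13,-0.03,0],1],[[0,0,0],[-0.26,-0.05,0],1],[[0,0,0],[-0.39,-0.08,0],1],[[0,0,0],[-0.52,-0.1,0],1],[[0,0,0],[-0.64,-0.13,0],1],[[0,0,0],[-0.76,-0.15,0],1],[[0,0,0],[-0.9,-0.18,0],1],[[0,0,0],[-0.9,-0.18,0],1],[[0,0,0],[-0.9,-0.18,0],1]]'

```text
time: 6.7
tool_pos: [0.5269, 0.1031, 0.0895]
tcp_rot: [-3.125, -0.323, -0.001]
wrist_force: [-0.3, 0.2, -0.8]
width: -0.002
```

move_arm --deltas '[[[0,0,0],[0,0,0.5],1],[[0,0,0],[0,0,1],1],[[0,0,0],[0,0,1],1]]'

```text
time: 7.08
tool_pos: [0.531, 0.1037, 0.195]
tcp_rot: [-3.124, -0.323, -0.017]
wrist_force: [0.2, -0.9, -0.1]
width: 0.002
```

move_arm --deltas '[[[0,0,0],[-0.3,0.5,0],1],[[0,0,0],[-0.6,1,0.3],1],[[0,0,0],[-0.6,1,0.3],1],[[0,0,0],[-0.6,1,0.3],1],[[0,0,0],[-0.6,1,0.3],1]]'

```text
time: 7.7
tool_pos: [0.4666, 0.2019, 0.218]
tcp_rot: [3.124, 0.321, -0.003]
wrist_force: [0.2, 0.0, 0.3]
width: 0.0
```

```bash
python3 - <<'E'
from workcell import read_camera,status
from h import *
p,d=read_camera("top"); im=cv2.imread("pics/top0.png"); 
a=im[110:250,180:370]; b=p[110:250,180:370,::-1]
cv2.imwrite("pics/f.png",cv2.resize(b,None,fx=4,fy=4,interpolation=cv2.INTER_CUBIC))
W=cloud(d,"top"); Y=np.radians(11.45); X=np.array([np.cos(Y),np.sin(Y)]); Yv=np.array([-X[1],X[0]])
R=W[...,:2]-[.6595,-.0252]; bx=R@X; by=R@Yv
m=(W[...,2]>.08)&(W[...,2]<.11)&(bx>-.17)&(bx<0)&(p.min(2)>90)
for k in range(4):
    s=m&(abs(by-(-.15+.1*k))<.05); print(k,s.sum(),bx[s].mean().round(3),by[s].mean().round(3))
s=status.read_state(); print(s["time"],s["tool_pos"],s["joint_vel"].round(3) if hasattr(s["joint_vel"],"round") else s["joint_vel"])
E
```

```text
0 64 -0.058 -0.148
1 38 -0.137 -0.05
2 60 -0.058 0.05
3 38 -0.137 0.147
7.75 [0.46662523 0.20179655 0.21803896] [-0.003 -0.001 -0.003  0.005  0.002  0.001]
```

View pics/f.png

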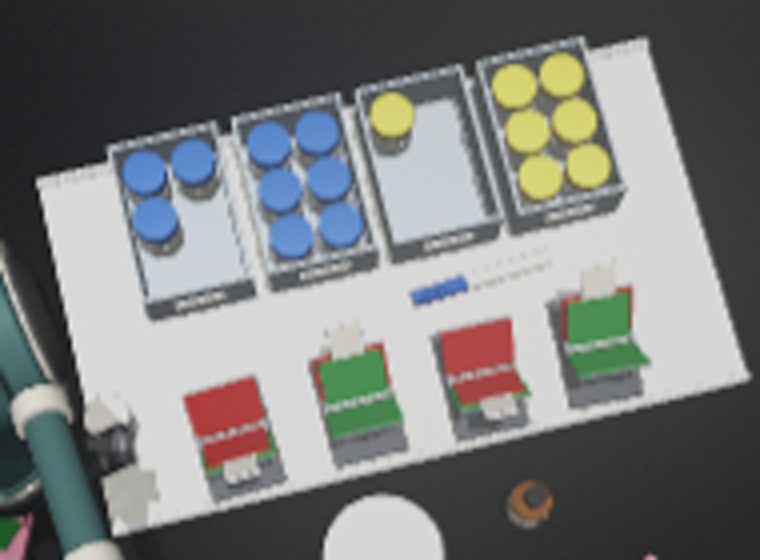

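The tags now read red, green, red, green from left to right, at crop (230,430), (358,400), (480,365) and (600,325). That matches the bins, nothing has shifted, and the arm is clear at z 0.218.

```bash
python3 -c "
from workcell import order; print(order.finish_job())"
```

```text
the job is handed in; nothing more can be done
None
```

I pushed over the two wrong leaves with the shut fingertips and handed the job in at about 7.75 s. The tag before the six yellow jars went from red to green, and the tag before the three blue jars went from green to red. The other two tags were already right, so I left them alone.

**Tags:** the last top view shows red, green, red, green from left to right, which matches the bins. The tabs measure within a few millimetres of where leaves lying on their rests should be.

**Surroundings:** the stands and the bystanders visible in that crop looked unmoved. The loose jar was mostly hidden by the arm, and I did not check the magnifier, slide box and counter again after the last push. The wrist force readings at the end of each move were about noise level, under 2 N.

**Robot:** it stopped clear at 0.218 m, and no check failed or disagreed.

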